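# Refit the oil filler plug of a rolling mill

## Robot

A 6-joint arm with a two-finger parallel gripper is mounted at the origin on the work surface. World frame = base frame: x ahead of the robot, y to its left, z up, the work surface at z = 0. Lengths are in mm, angles in rad, forces in N, time in s.
With the tool pointing down it reaches from about 275 to 1000 mm from the base axis. Payload 8.4 kg.
Tool frame: the origin (TCP) lies between the finger pads, 19 mm behind the fingertips; this is the grasp point; z points along the fingers, y is the line along which they close (so a half turn about z gives the same grasp; the last joint's range is limited). The gripper opens to 85 mm and grips with 20 to 120 N. Pads are 22 mm wide; open, the fingers measure 114 mm over their backs; the gripper's body (76 mm by 85 mm) begins 54 mm behind the grasp point. The pads swing forward as they close: fully open they stand 13 mm farther back than shut.
Start: joints at [-1.107, 0.353, 1.633, -0, 1.155, -0.002], TCP at [280.71, -558.417, 249.981] pointing down, gripper open.
Joint ranges: [-2.63, 2.63], [-0.92, 2.1], [0.06, 2.66], [-1.3, 4.44], [0, 2.69], [-3.02, 3.02]. Speed limits (rad/s): [2.22, 2.22, 2.79, 3.14, 3.14, 3.14].

## Interface

Orientations are given as [roll, pitch, yaw] about the fixed x, y, z axes, in that order (R = Rz(yaw) Ry(pitch) Rx(roll)).
In Python, from rig import sensors, grab_frame, camera_params, order gives the robot as it stands. The module is installed in compiled form; this text tells all that it offers.
- The arm moves only by the tool move_arm, never from a script. Its argument "motion" is a list of rows, each a list of 7 numbers: the turn, a rotation vector about the tool's x, y, z in normalised numbers (1 is 90 degrees), then the shift along the tool's x, y, z in parts of the range, where 1.0 means 75 cm, then the finger opening in m, from 0 to 0.0854. A call has 1 to 8 rows; each row is the pose to reach, as a shift and turn from the pose commanded when the call began, along the tool's axes at that moment; what a row does not reach only later rows make up. A row lasts 1/8 s, in which the tool goes at most 62.5 mm and 10.7 degrees, less where a joint would pass 70% of its speed; a pose out of reach is approached as far as the arm can. Shift and turn numbers lie between -1 and 1, and a call with a number outside is refused. A call with a gripper value outside its range is refused whole. The fingers move at their own pace and stop on an object; "grip_force" is the grip in N (left out, the last holds). Time passes only in rows, so rows that repeat a pose let the fingers close. It gives the time, the measured TCP pose, the force, the opening and the grip force at its end, in the units of the state.
- sensors.sense(): the state, without advancing time (a new reading comes with each control period).
- grab_frame(name): name is "scene" or "top"; returns (picture, depth): 400x640x3 uint8, red, green, blue; 400x640 float32, mm along the optical axis (not along the pixel's ray), 0 where there is no reading.
- camera_params(name): a dict with "camera_matrix" (3x3 intrinsics, pixels), "world_from_camera" (4x4, takes a point from camera to world coordinates). Camera axes: x right, y down, z forward; pixel columns grow to the right and rows downward; lengths in mm; the calibration is good to about 2 mm. A picture is of the moment at which its call begins. camera_params takes no time and is no camera call.
- order.sign_off(): hands the job in; it is judged then, once.
The state is a dict: "clock": time; "qpos": joint angles; "qvel": joint speeds; "joint_efforts": joint torques, N m; "eef_pos": TCP position; "tcp_rot": TCP orientation; "contact_force": force on the tool from outside, world axes, zero at the start; "wrist_torque": the same for the moment, N m; "opening": opening from 0.0 (shut) to 1.0 (fully open); "grasp_force": force on a finger pad.
Only numpy, scipy, OpenCV 4.12 (cv2) and the standard library are available. Lean on these libraries where they do the work, as an engineer would, in place of code of your own. Each camera call takes 0.05 s, during which the arm holds its last target. There are 200 camera calls.

## Task

Take the red-handled filler plug out of the wooden block and set it upright in the filler neck of the green rolling mill. Pressing only lightly, turn it backward (counter-clockwise from above) until you feel it drop into its thread start, then screw it forward (clockwise) until its flange is fully home on the rim, and let go. Never force the thread, and leave the other things on the bench where they are.

Things in the scene. Friction and masses are not known exactly. Their poses are not given: they have to be found in the camera images.
- plug: Loose filler plug, 160 to 260 g, standing head up in the wooden block. Origin: centre of its lower (nose) end; z is its axis, up; x runs along its red handle bar. From the nose up: chamfered nose 24 mm across (0-8 mm), stem 27 mm across (8-23 mm), round brass flange 56 mm across (23-29 mm), red handle bar 44 long (x) x 16 wide (y) x 30 mm high (29-59 mm).
- plug_lugs (a point): On the plug's axis 8 mm above the nose end, at the underside of its thread: four lugs 90 degrees apart on the stem, one along the plug's +x, each 5.4 mm wide, 5 mm high, 42 mm across the tips.
- plug_seat (a point): On the plug's axis at the underside of the flange, 23 mm above the nose end. Fully home = this point level with point mouth.
- plug_grip (a point): On the plug's axis in the handle bar, 51 mm above the nose end (22 mm above the flange's top): TCP height for a grasp from above across the 16 mm of the bar, fingers closing along the plug's y.
- mill: Green rolling mill, fixed. Origin on the bench under the filler neck's axis. Its gear case is 150 (x) x 130 (y) mm and 75 mm high round that axis; the roll stand stands at its own y = -90 to -250 mm, 185 mm high; base plate 200 mm in x.
- mouth (a point): Centre of the filler neck's rim, 105 mm above the bench; the neck is a steel tube, 45 mm bore, 57 mm outside. Inside is a rigid right-hand thread with four starts 90 degrees apart (32 mm bore); where round the neck they lie is not told. Set down at random, the lugs rest on the thread's upper ramps with the flange 8.5 to 13.5 mm above the rim.
- thread_start (a point): On the neck's axis, 11 mm below the rim: height of point plug_lugs once dropped into a start (flange then 4 mm above the rim). Turning backward under light pressure, the plug climbs 4.6 mm per rad for at most 80 degrees, then sinks about 8 mm if let down; a stop blocks it within 20 degrees more. Turning forward before the drop jams on a stop.
- thread_end (a point): On the neck's axis, 15 mm below the rim: height of point plug_lugs when home. From the thread start, turning forward lowers the plug 4.6 mm per rad; it is home after 40 to 65 degrees, then flange on rim and a stop block it. Nothing in the neck is springy; more than 40 N between plug and mill (pressing or twisting) ruins the thread.
- holder: Wooden block 100 x 100 x 30 mm, fixed; origin under its centre. A 46 mm through hole in the middle holds the plug, whose flange rests on the top (plug's nose end 7 mm above the bench).
- oil_bottle: Bystander: amber oil bottle, 48 mm across, 130 mm high, origin under its centre.
- hammer: Bystander: hammer lying on the bench.
- screwdriver: Bystander: screwdriver lying on the bench.
- flux_jar: Bystander: green glass jar, 56 mm across, 60 mm high, origin under its centre.
- brush: Bystander: brush lying on the bench.
- pliers: Bystander: blue-handled pliers lying on the bench.
Things that resemble listed ones, but are neither listed nor needed, are in the scene too. Of the things shaped like the holder, the wooden one is meant.

How it is judged (in metres and radians):
On the way, in this order (a step that is already met when the one before it is completed fails the run):
1. the plug is lifted out of the block (z of plug_seat in the frame of holder above 0.06 m), for 0.1 s.
2. the plug has dropped into the thread start: upright in the neck with its flange 2 to 6.5 mm above the rim (z of plug_seat in the frame of mouth between 0.002 and 0.0065 m and horizontal distance between plug_seat and mouth below 0.004 m and angle between plug's own z axis and vertical below 0.12 rad), for 0.05 s.
At the end, for the whole second after the job is handed in: Plug released, at rest and upright (3.5 degrees) in the filler neck: underside of the flange at most 1.5 mm above the rim, axis within 4 mm of the neck's, bystanders within 30 mm of where they were (z of plug_seat in the frame of mouth below 0.0015 m and horizontal distance between plug_seat and mouth below 0.004 m and angle between plug's own z axis and vertical below 0.06 rad and linear speed of plug below 0.02 m/s and contact force between plug and the fingers below 0.1 N); the robot touches nothing.
It fails at once if the thread is forced: more than 40 N between the plug and the mill (contact force between plug and mill above 40 N).
It fails at once if another thing on the bench is moved more than 30 mm (distance of any of oil_bottle, hammer, screwdriver, flux_jar, brush, pliers from where it was at the start of the episode above 0.03 m).
It also fails if it takes over 67 s, if anything falls off the work surface, if the arm or the gripper's body presses on something with over 40 N, if the wrist force passes 120 N, or if a joint passes its speed limit or range.

## Working session

There is one attempt and no reset: what is moved stays moved. The work goes in short steps, Python scripts to look and compute and a tool call to move; the robot and the scene stay as the last step left them, time stands still between calls to the robot, and variables do not carry over. Pictures are saved under pics/ and viewed, at most 10 in all, crops included, and the job is handed in when it is done.

Besides the shell and the picture viewer there is one more tool, called after "Call:" in YAML: its name, and indented under it one key for each argument. move_arm: Moves the arm, as the interface text tells. Its arguments: {"type":"object","properties":{"motion":{"type":"array","items":{"type":"array","items":{"type":"number"}}},"grip_force":{"type":"number"}},"required":["motion"]}

```bash
mkdir -p pics
python3 - <<'E'
from rig import sensors, grab_frame, camera_params
import cv2,numpy as np
for n in("top","scene"):
    p,d=grab_frame(n); cv2.imwrite(f"pics/{n}0.png",p[:,:,::-1]); np.savez(f"{n}0.npz",p=p,d=d)
    c=camera_params(n); print(n,np.round(c["camera_matrix"],1).tolist(),np.round(c["world_from_camera"],3).tolist())
print(sensors.sense())
E
```

```text
top [[458.6, 0.0, 316.0], [0.0, 458.6, 199.6], [0.0, 0.0, 1.0]] [[0.019, -0.992, 0.125, 400.506], [-1.0, -0.02, -0.007, 162.22], [0.009, -0.125, -0.992, 1318.873], [0.0, 0.0, 0.0, 1.0]]
scene [[501.5, 0.0, 318.3], [0.0, 501.5, 199.8], [0.0, 0.0, 1.0]] [[-0.561, 0.681, -0.471, 1225.578], [0.828, 0.455, -0.328, 643.75], [-0.009, -0.574, -0.819, 1272.737], [0.0, 0.0, 0.0, 1.0]]
{'clock': 0.1, 'qpos': array([-1.10740566e+00,  3.53576241e-01,  1.63407555e+00,  2.73230261e-05,
        1.15519456e+00, -2.41842724e-03]), 'qvel': array([-0.00108432, -0.00141579, -0.0019165 , -0.00063905, -0.00104453,
       -0.00052769]), 'joint_efforts': array([-4.41220764e-04, -6.06356764e+01, -3.42820609e+01, -5.11569411e-06,
        4.03945087e-03,  4.97504152e-05]), 'eef_pos': array([ 280.52922377, -558.04508141,  249.33163551]), 'tcp_rot': array([-3.14033901e+00, -2.80151840e-05,  4.65798033e-01]), 'contact_force': array([ 0.03149277,  0.18530463, -0.04161058]), 'wrist_torque': array([-0.02744716,  0.01088173, -0.01040574]), 'grasp_force': 0.0, 'opening': 0.9954205982218133}
```

View pics/top0.png

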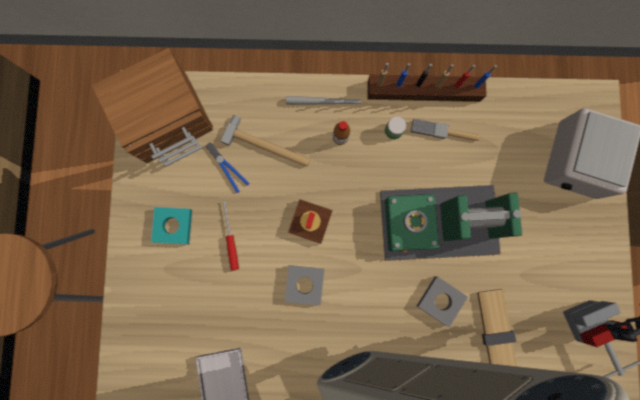

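View pics/scene0.png

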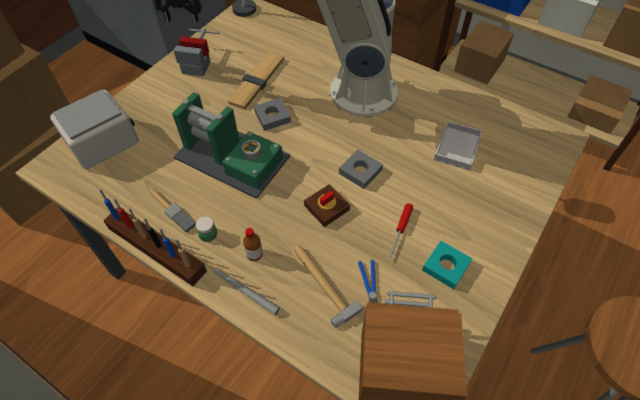

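Top view: the red-handled plug stands in the dark wooden block at (310,221). Similar blocks are teal (172,225), grey (305,286) and grey (442,301), all empty. Other red things are the screwdriver (232,250) and the bottle cap (343,127). I choose (310,221), and the mill's neck is at (416,221). The scene view agrees, with the plug at (328,200) and the neck at (253,147).

```bash
cat > h.py <<'E'
import numpy as np,cv2
from rig import camera_params,grab_frame
def ray(n,uv,z):
    c=camera_params(n);K=np.array(c["camera_matrix"]);T=np.array(c["world_from_camera"])
    uv=np.atleast_2d(uv).astype(float)
    d=(T[:3,:3]@np.linalg.inv(K)@np.c_[uv,np.ones(len(uv))].T).T
    o=T[:3,3]; return o+d*((z-o[2])/d[:,2])[:,None]
def proj(n,P):
    c=camera_params(n);K=np.array(c["camera_matrix"]);T=np.linalg.inv(np.array(c["world_from_camera"]))
    q=K@(T[:3,:3]@np.asarray(P,float)+T[:3,3]); return q[:2]/q[2]
def cloud(n,d):
    c=camera_params(n);K=np.array(c["camera_matrix"]);T=np.array(c["world_from_camera"])
    v,u=np.mgrid[:400,:640]
    r=np.stack([(u-K[0,2])/K[0,0]*d,(v-K[1,2])/K[1,1]*d,d],-1)
    return r@T[:3,:3].T+T[:3,3]
E
python3 - <<'E'
from h import *
B={"top":((310,221),(416,221)),"scene":((328,200),(253,147))}
tiles=[]
for n in B:
    f=np.load(n+"0.npz");p=f["p"];d=f["d"];C=cloud(n,d);Z=C[...,2]
    for (u,v) in B[n]: tiles.append(cv2.resize(p[v-32:v+32,u-40:u+40,::-1],(400,320),interpolation=cv2.INTER_NEAREST)[:300])
    u,v=B[n][0]; m=np.zeros((400,640),bool); m[v-25:v+25,u-25:u+25]=1
    h=cv2.cvtColor(p,cv2.COLOR_RGB2HSV); red=m&((h[...,0]<8)|(h[...,0]>172))&(h[...,1]>170)&(h[...,2]>90)
    top=red&(Z>58); print(n,"red",red.sum(),top.sum(),"z",np.percentile(Z[red],[5,50,95]).round(1))
    q=np.argwhere(top)[:,::-1]; W=ray(n,q,66)[:,:2]; r=cv2.minAreaRect(W.astype(np.float32)); print(" handle",r,W.mean(0))
    u,v=B[n][1]; m[:]=0; m[v-25:v+25,u-25:u+25]=1
    rim=m&(abs(Z-105)<5); q=np.argwhere(rim)[:,::-1].astype(np.int32);W=ray(n,q,105)[:,:2].astype(np.float32)
    print(" rim",rim.sum(),np.median(Z[rim]),cv2.minEnclosingCircle(W),W.mean(0))
    w=cv2.fitEllipse(cv2.convexHull(W)); print(" ell",w)
    # mill gear case top
    g=(abs(Z-75)<4)&(h[...,0]>50)&(h[...,0]<90)&(h[...,1]>100); g[:,:]&=(np.hypot(C[...,0]-W[:,0].mean(),C[...,1]-W[:,1].mean())<110)
    W=C[g][:,:2].astype(np.float32); print(" case",len(W),cv2.minAreaRect(W))
cv2.imwrite("pics/crop0.png",np.vstack([np.hstack(tiles[:2]),np.hstack(tiles[2:])]))
E
```

```text
top red 76 76 z [62.5 67.6 72.1]
 handle ((502.2970275878906, 169.1122589111328), (13.003650665283203, 41.62715530395508), 72.79633331298828) [502.02612882 169.2127386 ]
 rim 218 105.48138488729433 ((501.79541015625, -110.54911041259766), 29.492277145385742) [ 502.23438  -110.943375]
 ell ((502.1767272949219, -110.33602142333984), (56.6056022644043, 58.81532669067383), 14.886082649230957)
 case 1256 ((502.1158752441406, -125.52188110351562), (143.43368530273438, 159.24649047851562), 3.7025632858276367)
scene red 85 71 z [42.5 63.9 69.2]
 handle ((505.4095153808594, 172.35714721679688), (16.017894744873047, 46.71241760253906), 76.44270324707031) [505.08301457 172.32828986]
 rim 141 103.35049684394085 ((485.8988342285156, -144.365478515625), 69.7308120727539) [ 499.0651  -124.24584]
 ell ((491.8380432128906, -146.05201721191406), (66.42801666259766, 146.52224731445312), 162.3255615234375)
 case 878 ((508.03643798828125, -129.14620971679688), (146.71800231933594, 173.08070373535156), 3.611599922180176)
```

View pics/crop0.png

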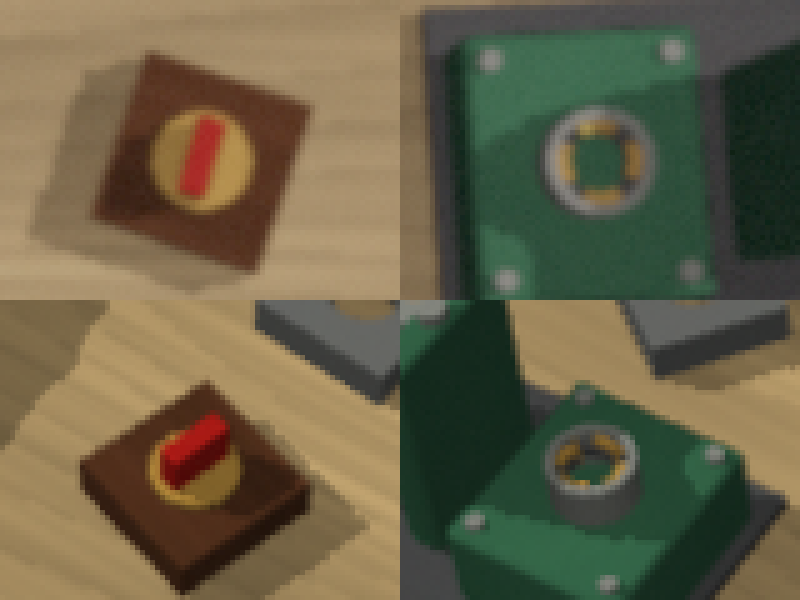

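The crops confirm it: red bar on a brass flange in the dark wooden block, and an empty neck showing four thread ramps. The plug's axis is at about (502.5, 169.5) with the bar at about -16.5°. The neck is at about (502, -110.5). First I swing over to the plug.

The rows are not in the units I measure in: shifts go in shares of 75 cm and turns go in shares of 90 degrees. I convert before sending: -0.278 m / 0.75 = -0.3707, 0.265 m / 0.75 = 0.3533.

Call:
move_arm:
  motion:
    - [0, 0, 0, 0.0267, -0.0267, 0, 0.085]
    - [0, 0, 0, 0.0733, -0.076, 0, 0.085]
    - [0, 0, 0, 0.12, -0.1253, 0, 0.085]
    - [0, 0, 0, 0.1667, -0.1747, 0, 0.085]
    - [0, 0, 0, 0.2133, -0.224, 0, 0.085]
    - [0, 0, 0, 0.26, -0.2733, 0, 0.085]
    - [0, 0, 0, 0.3067, -0.3227, 0, 0.085]
    - [0, 0, 0, 0.3533, -0.3707, 0, 0.085]

```text
clock: 1.1
eef_pos: [392.7, -189.4, 249.9]
tcp_rot: [3.142, -0.0, 0.466]
contact_force: [1.0, 0.7, -0.1]
opening: 0.996
grasp_force: 0.0
```

Converted, -0.2728 m / 0.75 = -0.3637, 0.2601 m / 0.75 = 0.3468, 0.754 rad / 1.5708 = 0.48.

Call:
move_arm:
  motion:
    - [0, 0, 0.0637, 0.0467, -0.0493, 0, 0.085]
    - [0, 0, 0.1337, 0.0933, -0.0987, 0, 0.085]
    - [0, 0, 0.2037, 0.14, -0.148, 0, 0.085]
    - [0, 0, 0.2737, 0.1867, -0.1973, 0, 0.085]
    - [0, 0, 0.3438, 0.2333, -0.2467, 0, 0.085]
    - [0, 0, 0.4138, 0.28, -0.296, 0, 0.085]
    - [0, 0, 0.4775, 0.32, -0.3373, 0, 0.085]
    - [0, 0, 0.48, 0.3468, -0.3637, 0, 0.085]

```text
clock: 2.1
eef_pos: [502.6, 171.5, 249.7]
tcp_rot: [3.142, 0.0, -0.288]
contact_force: [-0.3, -0.8, 0.5]
opening: 0.995
grasp_force: 0.0
```

```bash
cat > st.py <<'E'
from rig import sensors
import numpy as np
s=sensors.sense()
print("t",round(s["clock"],2),"pos",s["eef_pos"].round(2),"rot",s["tcp_rot"].round(4),"F",s["contact_force"].round(2),"M",s["wrist_torque"].round(2),"op",round(s["opening"]*85.4,2),"gf",round(s["grasp_force"],1),"q",s["qpos"].round(2))
E
python3 st.py
```

```text
t 2.1 pos [502.6  171.48 249.66] rot [ 3.1415e+00  4.0000e-04 -2.8840e-01] F [-0.35 -0.82  0.49] M [-0.04  0.04  0.01] op 84.95 gf 0.0 q [0.33 0.21 1.83 0.   1.1  2.18]
```

Converted, 0.191 m / 0.75 = 0.2547, 0.04 m / 0.75 = 0.0533.

Call:
move_arm:
  motion:
    - [0, 0, 0, 0, 0, 0.0533, 0.085]
    - [0, 0, 0, 0, 0, 0.12, 0.085]
    - [0, 0, 0, 0, 0, 0.18, 0.06]
    - [0, 0, 0, 0, 0, 0.22, 0.05]
    - [0, 0, 0, 0, 0, 0.2467, 0.04]
    - [0, 0, 0, 0, 0, 0.2547, 0.04]
    - [0, 0, 0, 0, 0, 0.2547, 0.04]

```text
clock: 2.98
eef_pos: [502.4, 169.5, 59.0]
tcp_rot: [3.141, 0.0, -0.288]
contact_force: [-0.6, -0.7, 0.6]
opening: 0.466
grasp_force: 0.0
```

```bash
python3 st.py
```

```text
t 2.98 pos [502.45 169.52  58.99] rot [ 3.1413e+00  4.0000e-04 -2.8820e-01] F [-0.64 -0.66  0.55] M [ 0.01 -0.02  0.01] op 39.82 gf 0.0 q [0.32 0.47 1.97 0.   0.7  2.18]
```

Call:
move_arm:
  motion:
    - [0, 0, 0, 0, 0, 0, 0.02]
    - [0, 0, 0, 0, 0, 0, 0.012]
    - [0, 0, 0, 0, 0, 0, 0.012]
    - [0, 0, 0, 0, 0, 0, 0.012]
  grip_force: 50

```text
clock: 3.48
eef_pos: [503.3, 169.9, 60.1]
tcp_rot: [-3.14, -0.002, -0.288]
contact_force: [0.1, 0.8, 7.2]
opening: 0.18
grasp_force: 49.5
```

```bash
python3 st.py
```

```text
t 3.48 pos [503.32 169.87  60.1 ] rot [-3.1403e+00 -1.7000e-03 -2.8820e-01] F [0.13 0.85 7.16] M [0.05 0.13 0.02] op 15.41 gf 49.5 q [0.32 0.47 1.97 0.   0.7  2.18]
```

Converted, -0.142 m / 0.75 = -0.1893, -0.14 m / 0.75 = -0.1867.

Call:
move_arm:
  motion:
    - [0, 0, 0, 0, 0, -0.0133, 0.012]
    - [0, 0, 0, 0, 0, -0.0533, 0.012]
    - [0, 0, 0, 0, 0, -0.1067, 0.012]
    - [0, 0, 0, 0, 0, -0.16, 0.012]
    - [0, 0, 0, 0, 0, -0.1867, 0.012]
    - [0, 0, 0, 0, 0, -0.1893, 0.012]
    - [0, 0, 0, 0, 0, -0.1893, 0.012]

```text
clock: 4.35
eef_pos: [501.9, 169.3, 200.4]
tcp_rot: [3.141, 0.001, -0.288]
contact_force: [-0.2, -1.2, -2.1]
opening: 0.178
grasp_force: 49.2
```

```bash
python3 st.py
python3 - <<'E'
from h import *
from rig import sensors
t=[]
P0=sensors.sense()["eef_pos"]
for n in("top","scene"):
    p,d=grab_frame(n); np.savez(n+"1.npz",p=p,d=d)
    u,v=proj(n,P0-[0,0,25]).astype(int);print(n,u,v)
    t.append(cv2.resize(p[v-32:v+32,u-40:u+40,::-1],(400,320),interpolation=cv2.INTER_NEAREST))
cv2.imwrite("pics/held.png",np.hstack(t))
E
```

```text
t 4.35 pos [501.92 169.34 200.45] rot [ 3.1411e+00  7.0000e-04 -2.8820e-01] F [-0.18 -1.24 -2.09] M [-0.01  0.01 -0.03] op 15.22 gf 49.2 q [ 0.32  0.26  1.88 -0.    1.    2.18]
top 309 216
scene 326 171
```

View pics/held.png

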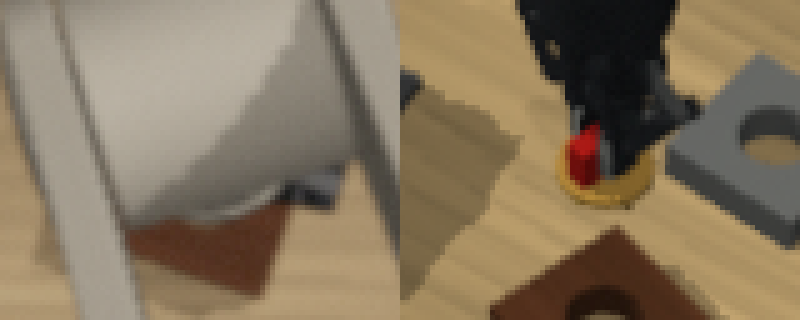

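Converted, 0.2684 m / 0.75 = 0.3579, 0.266 m / 0.75 = 0.3547.

Call:
move_arm:
  motion:
    - [0, 0, 0, 0.008, 0.0267, 0, 0.012]
    - [0, 0, 0, 0.024, 0.0813, 0, 0.012]
    - [0, 0, 0, 0.0433, 0.1467, 0, 0.012]
    - [0, 0, 0, 0.0627, 0.2133, 0, 0.012]
    - [0, 0, 0, 0.0827, 0.28, 0, 0.012]
    - [0, 0, 0, 0.0973, 0.3293, 0.0267, 0.012]
    - [0, 0, 0, 0.1047, 0.3547, 0.0333, 0.012]
    - [0, 0, 0, 0.1056, 0.3579, 0.0333, 0.012]

```text
clock: 5.45
eef_pos: [501.2, -111.3, 174.5]
tcp_rot: [3.141, 0.003, -0.29]
contact_force: [0.9, 0.5, -2.5]
opening: 0.177
grasp_force: 49.2
```

Call:
move_arm:
  motion:
    - [0, 0, 0, 0, 0, 0, 0.012]
    - [0, 0, 0, 0, 0, 0, 0.012]

```text
clock: 5.7
eef_pos: [502.2, -109.5, 176.0]
tcp_rot: [-3.141, 0.0, -0.287]
contact_force: [-0.2, 0.9, -1.8]
opening: 0.177
grasp_force: 49.2
```

```bash
python3 st.py
python3 - <<'E'
from h import *
from rig import sensors
P0=sensors.sense()["eef_pos"]
f=np.load("scene0.npz");p0=f["p"]
p,d=grab_frame("scene"); np.savez("scene2.npz",p=p,d=d)
# predicted outlines: rim (z105 r28.5 at neck est.), flange edge (seat z, r28)
a=np.linspace(0,2*np.pi,40)
out=[]
for img,(c,z,r) in((p0,((502,-110.5),105,28.5)),(p,((P0[0],P0[1]),P0[2]-30,28))):
    u,v=proj("scene",[*c,z]).astype(int); s=8
    im=cv2.resize(img[v-25:v+25,u-25:u+25,::-1],(400,400),interpolation=cv2.INTER_NEAREST)
    for zz,col in((z,(255,0,255)),(z+6 if img is p else z-30,(255,255,0))):
        for t in a:
            q=proj("scene",[c[0]+r*np.cos(t),c[1]+r*np.sin(t),zz]); x=((q-[u-25,v-25]+.5)*s).astype(int); cv2.circle(im,tuple(map(int,x)),2,col,-1)
    out.append(im)
cv2.imwrite("pics/chk.png",np.hstack(out))
E
```

```text
t 5.7 pos [ 502.21 -109.5   176.03] rot [-3.1414e+00  1.0000e-04 -2.8730e-01] F [-0.15  0.91 -1.81] M [ 0.01 -0.04  0.03] op 15.16 gf 49.2 q [-0.22  0.27  1.94  0.    0.93  1.64]
```

View pics/chk.png

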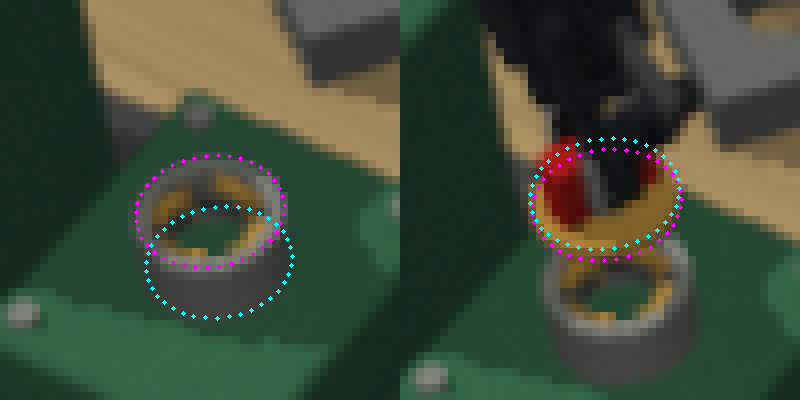

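The held plug's predicted flange outline and the neck's predicted rim both match the picture, at about (600,205) and (210,210) in the crops. The plug is centred, so I go down gently with a lighter grip.

Converted, 0.024 m / 0.75 = 0.032, 0.02 m / 0.75 = 0.0267.

Call:
move_arm:
  motion:
    - [0, 0, 0, 0, 0, 0.0133, 0.012]
    - [0, 0, 0, 0, 0, 0.0267, 0.012]
    - [0, 0, 0, 0, 0, 0.032, 0.012]
    - [0, 0, 0, 0, 0, 0.032, 0.012]
    - [0, 0, 0, 0, 0, 0.032, 0.012]
  grip_force: 30

```text
clock: 6.38
eef_pos: [502.3, -110.4, 152.1]
tcp_rot: [-3.142, -0.0, -0.288]
contact_force: [1.4, -0.4, -1.7]
opening: 0.173
grasp_force: 49.2
```

Converted, 0.0015 m / 0.75 = 0.002, 0.001 m / 0.75 = 0.0013.

Call:
move_arm:
  motion:
    - [0, 0, 0, 0, 0, 0.0007, 0.012]
    - [0, 0, 0, 0, 0, 0.0013, 0.012]
    - [0, 0, 0, 0, 0, 0.002, 0.012]
    - [0, 0, 0, 0, 0, 0.002, 0.012]

```text
clock: 6.88
eef_pos: [502.1, -110.3, 150.5]
tcp_rot: [3.142, 0.0, -0.288]
contact_force: [-0.9, 0.3, -1.9]
opening: 0.181
grasp_force: 49.2
```

```bash
python3 st.py
```

```text
t 6.88 pos [ 502.1  -110.33  150.48] rot [ 3.1416  0.     -0.2882] F [-0.89  0.28 -1.9 ] M [-0.06  0.04 -0.05] op 15.47 gf 49.2 q [-0.22  0.31  1.96 -0.    0.88  1.64]
```

Converted, 0.001 m / 0.75 = 0.0013, 0.0005 m / 0.75 = 0.0007.

Call:
move_arm:
  motion:
    - [0, 0, 0, 0, 0, 0.0007, 0.012]
    - [0, 0, 0, 0, 0, 0.0013, 0.012]
    - [0, 0, 0, 0, 0, 0.0013, 0.012]

```text
clock: 7.25
eef_pos: [502.1, -110.3, 149.4]
tcp_rot: [-3.142, 0.0, -0.288]
contact_force: [-0.3, 0.3, -1.8]
opening: 0.174
grasp_force: 49.2
```

Converted, 0.001 m / 0.75 = 0.0013, 0.0005 m / 0.75 = 0.0007.

Call:
move_arm:
  motion:
    - [0, 0, 0, 0, 0, 0.0007, 0.012]
    - [0, 0, 0, 0, 0, 0.0013, 0.012]
    - [0, 0, 0, 0, 0, 0.0013, 0.012]

```text
clock: 7.62
eef_pos: [502.1, -110.3, 148.4]
tcp_rot: [3.142, 0.0, -0.288]
contact_force: [0.3, -0.8, -1.5]
opening: 0.176
grasp_force: 49.2
```

Converted, 0.001 m / 0.75 = 0.0013, 0.0005 m / 0.75 = 0.0007.

Call:
move_arm:
  motion:
    - [0, 0, 0, 0, 0, 0.0007, 0.012]
    - [0, 0, 0, 0, 0, 0.0013, 0.012]
    - [0, 0, 0, 0, 0, 0.0013, 0.012]

```text
clock: 8.0
eef_pos: [502.2, -110.3, 147.7]
tcp_rot: [-3.142, -0.0, -0.288]
contact_force: [-0.4, 0.6, 1.8]
opening: 0.176
grasp_force: 50.0
```

Converted, 0.0003 m / 0.75 = 0.0004, -0.18 rad / 1.5708 = -0.1146.

Call:
move_arm:
  motion:
    - [0, 0, 0, 0, 0, 0.0004, 0.012]
    - [0, 0, -0.0382, 0, 0, 0.0004, 0.012]
    - [0, 0, -0.0764, 0, 0, 0.0004, 0.012]
    - [0, 0, -0.1146, 0, 0, 0.0004, 0.012]
    - [0, 0, -0.1146, 0, 0, 0.0004, 0.012]

```text
clock: 8.62
eef_pos: [502.0, -110.3, 146.9]
tcp_rot: [-3.142, 0.0, -0.109]
contact_force: [-0.4, -0.3, -2.0]
opening: 0.175
grasp_force: 49.3
```

```bash
python3 st.py
```

```text
t 8.62 pos [ 502.   -110.28  146.92] rot [-3.1416e+00  3.0000e-04 -1.0860e-01] F [-0.43 -0.28 -2.01] M [ 0.02 -0.07 -0.02] op 14.92 gf 49.3 q [-0.22  0.31  1.96 -0.    0.87  1.46]
```

Converted, 0.001 m / 0.75 = 0.0013, 0.0005 m / 0.75 = 0.0007.

Call:
move_arm:
  motion:
    - [0, 0, 0, 0, 0, 0.0007, 0.012]
    - [0, 0, 0, 0, 0, 0.0013, 0.012]
    - [0, 0, 0, 0, 0, 0.0013, 0.012]

```text
clock: 9.0
eef_pos: [502.1, -110.3, 146.1]
tcp_rot: [-3.142, 0.0, -0.109]
contact_force: [-0.6, 0.5, -1.9]
opening: 0.177
grasp_force: 49.3
```

Converted, 0.001 m / 0.75 = 0.0013, 0.0005 m / 0.75 = 0.0007.

Call:
move_arm:
  motion:
    - [0, 0, 0, 0, 0, 0.0007, 0.012]
    - [0, 0, 0, 0, 0, 0.0013, 0.012]
    - [0, 0, 0, 0, 0, 0.0013, 0.012]

```text
clock: 9.38
eef_pos: [502.1, -110.3, 145.1]
tcp_rot: [-3.142, 0.0, -0.108]
contact_force: [-0.0, -0.4, -2.3]
opening: 0.175
grasp_force: 49.3
```

Converted, 0.001 m / 0.75 = 0.0013, 0.0005 m / 0.75 = 0.0007.

Call:
move_arm:
  motion:
    - [0, 0, 0, 0, 0, 0.0007, 0.012]
    - [0, 0, 0, 0, 0, 0.0013, 0.012]
    - [0, 0, 0, 0, 0, 0.0013, 0.012]

```text
clock: 9.75
eef_pos: [502.2, -110.4, 144.7]
tcp_rot: [3.142, -0.0, -0.108]
contact_force: [-1.5, -0.2, 4.9]
opening: 0.175
grasp_force: 50.5
```

Converted, -0.0008 m / 0.75 = -0.0011, -0.0006 m / 0.75 = -0.0008, -0.18 rad / 1.5708 = -0.1146.

Call:
move_arm:
  motion:
    - [0, 0, -0.0382, 0, 0, -0.0004, 0.012]
    - [0, 0, -0.0764, 0, 0, -0.0008, 0.012]
    - [0, 0, -0.1146, 0, 0, -0.0011, 0.012]
    - [0, 0, -0.1146, 0, 0, -0.0011, 0.012]

```text
clock: 10.25
eef_pos: [502.7, -110.3, 145.4]
tcp_rot: [3.141, -0.001, 0.071]
contact_force: [1.2, 1.4, 4.8]
opening: 0.173
grasp_force: 50.1
```

```bash
python3 st.py
```

```text
t 10.25 pos [ 502.73 -110.27  145.44] rot [ 3.1415e+00 -1.3000e-03  7.1300e-02] F [1.17 1.38 4.75] M [ 0.24 -0.1   0.09] op 14.81 gf 50.1 q [-0.22  0.31  1.96  0.    0.86  1.28]
```

The force stays constant while the plug climbs at the thread's pitch, so the lugs are on a ramp. I keep turning backward.

Converted, -0.0008 m / 0.75 = -0.0011, -0.0006 m / 0.75 = -0.0008, -0.18 rad / 1.5708 = -0.1146.

Call:
move_arm:
  motion:
    - [0, 0, -0.0382, 0, 0, -0.0004, 0.012]
    - [0, 0, -0.0764, 0, 0, -0.0008, 0.012]
    - [0, 0, -0.1146, 0, 0, -0.0011, 0.012]
    - [0, 0, -0.1146, 0, 0, -0.0011, 0.012]

```text
clock: 10.75
eef_pos: [502.7, -110.2, 146.2]
tcp_rot: [3.141, -0.001, 0.25]
contact_force: [0.8, 2.5, 6.2]
opening: 0.179
grasp_force: 50.4
```

Converted, -0.0008 m / 0.75 = -0.0011, -0.0006 m / 0.75 = -0.0008, -0.18 rad / 1.5708 = -0.1146.

Call:
move_arm:
  motion:
    - [0, 0, -0.0382, 0, 0, -0.0004, 0.012]
    - [0, 0, -0.0764, 0, 0, -0.0008, 0.012]
    - [0, 0, -0.1146, 0, 0, -0.0011, 0.012]
    - [0, 0, -0.1146, 0, 0, -0.0011, 0.012]

```text
clock: 11.25
eef_pos: [502.6, -110.1, 147.0]
tcp_rot: [3.141, -0.001, 0.43]
contact_force: [-0.1, 2.1, 6.0]
opening: 0.175
grasp_force: 50.4
```

Converted, -0.0009 m / 0.75 = -0.0012, -0.0006 m / 0.75 = -0.0008, -0.18 rad / 1.5708 = -0.1146.

Call:
move_arm:
  motion:
    - [0, 0, -0.0382, 0, 0, -0.0004, 0.012]
    - [0, 0, -0.0764, 0, 0, -0.0008, 0.012]
    - [0, 0, -0.1146, 0, 0, -0.0012, 0.012]
    - [0, 0, -0.1146, 0, 0, -0.0012, 0.012]

```text
clock: 11.75
eef_pos: [502.4, -110.3, 147.7]
tcp_rot: [3.141, -0.001, 0.61]
contact_force: [0.3, 0.7, 4.2]
opening: 0.173
grasp_force: 50.1
```

```bash
python3 st.py
```

```text
t 11.75 pos [ 502.43 -110.29  147.69] rot [ 3.1412e+00 -5.0000e-04  6.0950e-01] F [0.31 0.68 4.17] M [ 0.29 -0.14 -0.03] op 14.79 gf 50.1 q [-0.22  0.31  1.96  0.    0.87  0.74]
```

Converted, -0.0006 m / 0.75 = -0.0008, -0.0005 m / 0.75 = -0.0007, -0.15 rad / 1.5708 = -0.0955.

Call:
move_arm:
  motion:
    - [0, 0, -0.0382, 0, 0, -0.0004, 0.012]
    - [0, 0, -0.0764, 0, 0, -0.0007, 0.012]
    - [0, 0, -0.0955, 0, 0, -0.0008, 0.012]
    - [0, 0, -0.0955, 0, 0, -0.0008, 0.012]

```text
clock: 12.25
eef_pos: [501.8, -110.3, 147.7]
tcp_rot: [-3.141, 0.0, 0.76]
contact_force: [0.3, 0.3, -2.1]
opening: 0.176
grasp_force: 49.3
```

Contact is lost, so the plug is over the edge of the ramp. I let it down and check that it sinks about 8 mm.

Converted, 0.002 m / 0.75 = 0.0027, 0.0016 m / 0.75 = 0.0021.

Call:
move_arm:
  motion:
    - [0, 0, 0, 0, 0, 0.0011, 0.012]
    - [0, 0, 0, 0, 0, 0.0021, 0.012]
    - [0, 0, 0, 0, 0, 0.0027, 0.012]
    - [0, 0, 0, 0, 0, 0.0027, 0.012]

```text
clock: 12.75
eef_pos: [502.1, -110.3, 146.1]
tcp_rot: [3.142, -0.0, 0.762]
contact_force: [-0.3, 0.0, -1.5]
opening: 0.175
grasp_force: 49.3
```

Converted, 0.0015 m / 0.75 = 0.002, 0.001 m / 0.75 = 0.0013.

Call:
move_arm:
  motion:
    - [0, 0, 0, 0, 0, 0.0007, 0.012]
    - [0, 0, 0, 0, 0, 0.0013, 0.012]
    - [0, 0, 0, 0, 0, 0.002, 0.012]
    - [0, 0, 0, 0, 0, 0.002, 0.012]

```text
clock: 13.25
eef_pos: [502.3, -110.3, 144.7]
tcp_rot: [3.141, -0.0, 0.762]
contact_force: [0.7, 1.0, -1.4]
opening: 0.179
grasp_force: 49.4
```

Converted, 0.001 m / 0.75 = 0.0013, 0.0005 m / 0.75 = 0.0007.

Call:
move_arm:
  motion:
    - [0, 0, 0, 0, 0, 0.0007, 0.012]
    - [0, 0, 0, 0, 0, 0.0013, 0.012]
    - [0, 0, 0, 0, 0, 0.0013, 0.012]

```text
clock: 13.62
eef_pos: [502.4, -110.2, 143.7]
tcp_rot: [3.141, -0.0, 0.762]
contact_force: [1.3, 1.6, 0.8]
opening: 0.178
grasp_force: 49.7
```

Converted, 0.0007 m / 0.75 = 0.0009, 0.0004 m / 0.75 = 0.0005.

Call:
move_arm:
  motion:
    - [0, 0, 0, 0, 0, 0.0005, 0.012]
    - [0, 0, 0, 0, 0, 0.0009, 0.012]
    - [0, 0, 0, 0, 0, 0.0009, 0.012]

```text
clock: 14.0
eef_pos: [502.3, -110.2, 143.0]
tcp_rot: [3.141, -0.0, 0.762]
contact_force: [2.6, 2.5, 2.8]
opening: 0.177
grasp_force: 49.9
```

```bash
python3 st.py
```

```text
t 14.0 pos [ 502.31 -110.24  142.97] rot [ 3.1414e+00 -4.0000e-04  7.6180e-01] F [2.63 2.45 2.85] M [ 0.57 -0.43  0.11] op 15.15 gf 49.9 q [-0.22  0.32  1.96  0.    0.86  0.59]
```

Converted, 0.0007 m / 0.75 = 0.0009, 0.0004 m / 0.75 = 0.0005.

Call:
move_arm:
  motion:
    - [0, 0, 0, 0.0005, 0, 0, 0.012]
    - [0, 0, 0, 0.0009, 0, 0.0004, 0.012]
    - [0, 0, 0, 0.0009, 0, 0.0009, 0.012]
    - [0, 0, 0, 0.0009, 0, 0.0009, 0.012]

```text
clock: 14.5
eef_pos: [502.5, -109.9, 142.1]
tcp_rot: [-3.141, 0.0, 0.762]
contact_force: [0.2, 1.6, 1.2]
opening: 0.176
grasp_force: 49.9
```

```bash
python3 st.py
```

```text
t 14.5 pos [ 502.52 -109.86  142.07] rot [-3.1414e+00  2.0000e-04  7.6180e-01] F [0.2  1.58 1.16] M [ 0.24 -0.21  0.05] op 15.04 gf 49.9 q [-0.22  0.32  1.96 -0.    0.86  0.59]
```

Converted, 0.001 m / 0.75 = 0.0013, 0.0005 m / 0.75 = 0.0007.

Call:
move_arm:
  motion:
    - [0, 0, 0, 0.0003, -0.0004, 0, 0.012]
    - [0, 0, 0, 0.0003, -0.0004, 0.0007, 0.012]
    - [0, 0, 0, 0.0003, -0.0004, 0.0013, 0.012]
    - [0, 0, 0, 0.0003, -0.0004, 0.0013, 0.012]

```text
clock: 15.0
eef_pos: [502.6, -109.6, 141.2]
tcp_rot: [3.141, 0.0, 0.762]
contact_force: [0.9, -0.4, 1.9]
opening: 0.177
grasp_force: 50.0
```

```bash
python3 st.py
```

```text
t 15.0 pos [ 502.58 -109.58  141.21] rot [3.1414e+00 1.0000e-04 7.6190e-01] F [ 0.94 -0.42  1.92] M [-0.15 -0.1   0.05] op 15.14 gf 50.0 q [-0.22  0.32  1.96 -0.    0.86  0.59]
```

Converted, 0.001 m / 0.75 = 0.0013, 0.0005 m / 0.75 = 0.0007.

Call:
move_arm:
  motion:
    - [0, 0, 0, 0, 0, 0.0007, 0.012]
    - [0, 0, 0, 0, 0, 0.0013, 0.012]
    - [0, 0, 0, 0, 0, 0.0013, 0.012]

```text
clock: 15.38
eef_pos: [502.1, -109.3, 139.6]
tcp_rot: [-3.141, 0.001, 0.762]
contact_force: [1.2, 0.2, -3.3]
opening: 0.173
grasp_force: 49.2
```

Converted, 0.001 m / 0.75 = 0.0013, 0.0005 m / 0.75 = 0.0007.

Call:
move_arm:
  motion:
    - [0, 0, 0, 0, 0, 0.0007, 0.012]
    - [0, 0, 0, 0, 0, 0.0013, 0.012]
    - [0, 0, 0, 0, 0, 0.0013, 0.012]

```text
clock: 15.75
eef_pos: [502.4, -109.4, 139.0]
tcp_rot: [-3.141, 0.0, 0.762]
contact_force: [0.3, -0.3, -1.6]
opening: 0.176
grasp_force: 49.2
```

```bash
python3 st.py
```

```text
t 15.75 pos [ 502.38 -109.41  139.04] rot [-3.1412e+00  2.0000e-04  7.6180e-01] F [ 0.3  -0.31 -1.62] M [ 0.01 -0.04  0.  ] op 14.99 gf 49.2 q [-0.22  0.32  1.97  0.    0.85  0.59]
```

Free again and sinking, so I continue to the bottom.

Converted, 0.001 m / 0.75 = 0.0013, 0.0005 m / 0.75 = 0.0007.

Call:
move_arm:
  motion:
    - [0, 0, 0, 0, 0, 0.0007, 0.012]
    - [0, 0, 0, 0, 0, 0.0013, 0.012]
    - [0, 0, 0, 0, 0, 0.0013, 0.012]

```text
clock: 16.12
eef_pos: [502.6, -109.5, 138.6]
tcp_rot: [3.142, -0.0, 0.762]
contact_force: [-1.3, -0.1, 5.2]
opening: 0.182
grasp_force: 50.3
```

Converted, 0.001 m / 0.75 = 0.0013, 0.0005 m / 0.75 = 0.0007.

Call:
move_arm:
  motion:
    - [0, 0, 0, 0, 0, 0.0007, 0.012]
    - [0, 0, 0, 0, 0, 0.0013, 0.012]
    - [0, 0, 0, 0, 0, 0.0013, 0.012]

```text
clock: 16.5
eef_pos: [502.7, -109.5, 138.4]
tcp_rot: [3.141, -0.0, 0.762]
contact_force: [-6.4, 1.1, 15.5]
opening: 0.172
grasp_force: 52.0
```

```bash
python3 st.py
```

```text
t 16.5 pos [ 502.66 -109.48  138.45] rot [ 3.1413e+00 -2.0000e-04  7.6180e-01] F [-6.38  1.11 15.54] M [ 0.21  1.03 -0.01] op 14.72 gf 52.0 q [-0.22  0.32  1.97 -0.    0.85  0.59]
```

It bottomed at TCP z ≈ 138.7, so the flange is about 4 mm above the rim: the thread start. I ease the pressure and screw forward.

Converted, -0.0014 m / 0.75 = -0.0019, -0.0012 m / 0.75 = -0.0016, 0.18 rad / 1.5708 = 0.1146.

Call:
move_arm:
  motion:
    - [0, 0, 0, 0, 0, -0.0013, 0.012]
    - [0, 0, 0, 0, 0, -0.0019, 0.012]
    - [0, 0, 0.0382, 0, 0, -0.0016, 0.012]
    - [0, 0, 0.0764, 0, 0, -0.0012, 0.012]
    - [0, 0, 0.1146, 0, 0, -0.0008, 0.012]
    - [0, 0, 0.1146, 0, 0, -0.0008, 0.012]

```text
clock: 17.25
eef_pos: [503.1, -109.5, 137.8]
tcp_rot: [3.141, -0.001, 0.582]
contact_force: [1.0, -0.1, 0.7]
opening: 0.175
grasp_force: 49.8
```

```bash
python3 st.py
```

```text
t 17.25 pos [ 503.06 -109.54  137.84] rot [ 3.141e+00 -7.000e-04  5.822e-01] F [ 1.03 -0.13  0.73] M [ 0.02 -0.18  0.  ] op 14.97 gf 49.8 q [-0.22  0.33  1.97  0.    0.85  0.77]
```

Converted, 0.0009 m / 0.75 = 0.0012, 0.0006 m / 0.75 = 0.0008, 0.18 rad / 1.5708 = 0.1146.

Call:
move_arm:
  motion:
    - [0, 0, 0.0382, 0, 0, 0.0004, 0.012]
    - [0, 0, 0.0764, 0, 0, 0.0008, 0.012]
    - [0, 0, 0.1146, 0, 0, 0.0012, 0.012]
    - [0, 0, 0.1146, 0, 0, 0.0012, 0.012]

```text
clock: 17.75
eef_pos: [503.0, -109.5, 137.0]
tcp_rot: [3.141, -0.001, 0.403]
contact_force: [0.4, 0.0, 2.0]
opening: 0.177
grasp_force: 49.9
```

Converted, 0.0008 m / 0.75 = 0.0011, 0.0006 m / 0.75 = 0.0008, 0.18 rad / 1.5708 = 0.1146.

Call:
move_arm:
  motion:
    - [0, 0, 0.0382, 0, 0, 0.0004, 0.012]
    - [0, 0, 0.0764, 0, 0, 0.0008, 0.012]
    - [0, 0, 0.1146, 0, 0, 0.0011, 0.012]
    - [0, 0, 0.1146, 0, 0, 0.0011, 0.012]

```text
clock: 18.25
eef_pos: [502.7, -109.4, 136.2]
tcp_rot: [3.142, -0.0, 0.224]
contact_force: [-0.1, 0.2, 2.2]
opening: 0.18
grasp_force: 50.0
```

```bash
python3 st.py
```

```text
t 18.25 pos [ 502.74 -109.42  136.22] rot [ 3.1416e+00 -4.0000e-04  2.2390e-01] F [-0.1   0.17  2.24] M [ 0.16 -0.11 -0.03] op 15.35 gf 50.0 q [-0.22  0.33  1.97  0.    0.85  1.13]
```

Converted, 0.0007 m / 0.75 = 0.0009, 0.0006 m / 0.75 = 0.0008, 0.15 rad / 1.5708 = 0.0955.

Call:
move_arm:
  motion:
    - [0, 0, 0.0382, 0, 0, 0.0004, 0.012]
    - [0, 0, 0.0764, 0, 0, 0.0008, 0.012]
    - [0, 0, 0.0955, 0, 0, 0.0009, 0.012]
    - [0, 0, 0.0955, 0, 0, 0.0009, 0.012]

```text
clock: 18.75
eef_pos: [502.7, -109.4, 135.5]
tcp_rot: [-3.142, -0.0, 0.073]
contact_force: [-0.5, 2.1, 4.3]
opening: 0.179
grasp_force: 50.3
```

```bash
python3 st.py
```

```text
t 18.75 pos [ 502.69 -109.39  135.53] rot [-3.1415e+00 -3.0000e-04  7.3400e-02] F [-0.46  2.14  4.31] M [ 0.38 -0.06 -0.05] op 15.31 gf 50.3 q [-0.22  0.33  1.97  0.    0.84  1.28]
```

Converted, 0.0004 m / 0.75 = 0.0005, 0.0002 m / 0.75 = 0.0003, 0.08 rad / 1.5708 = 0.0509.

Call:
move_arm:
  motion:
    - [0, 0, 0.0255, 0, 0, 0.0003, 0.012]
    - [0, 0, 0.0509, 0, 0, 0.0005, 0.012]
    - [0, 0, 0.0509, 0, 0, 0.0005, 0.012]

```text
clock: 19.12
eef_pos: [502.7, -109.4, 135.1]
tcp_rot: [-3.142, -0.0, -0.007]
contact_force: [-0.2, 1.8, 5.7]
opening: 0.18
grasp_force: 50.3
```

```bash
python3 st.py
```

```text
t 19.12 pos [ 502.68 -109.4   135.11] rot [-3.1415e+00 -2.0000e-04 -6.9000e-03] F [-0.19  1.84  5.69] M [ 0.36 -0.01  0.05] op 15.37 gf 50.3 q [-0.22  0.33  1.97  0.    0.84  1.36]
```

Converted, 0.0002 m / 0.75 = 0.0003, 0.0001 m / 0.75 = 0.0001, 0.06 rad / 1.5708 = 0.0382.

Call:
move_arm:
  motion:
    - [0, 0, 0.0191, 0, 0, 0.0001, 0.012]
    - [0, 0, 0.0382, 0, 0, 0.0003, 0.012]
    - [0, 0, 0.0382, 0, 0, 0.0003, 0.012]

```text
clock: 19.5
eef_pos: [502.8, -109.6, 135.1]
tcp_rot: [3.141, -0.0, -0.067]
contact_force: [-1.3, 1.6, 7.0]
opening: 0.179
grasp_force: 50.5
```

```bash
python3 st.py
```

```text
t 19.5 pos [ 502.81 -109.56  135.09] rot [ 3.1414e+00 -5.0000e-04 -6.6600e-02] F [-1.3   1.58  6.96] M [0.25 0.01 0.01] op 15.31 gf 50.5 q [-0.22  0.33  1.97 -0.    0.84  1.42]
```

Converted, 0.0002 m / 0.75 = 0.0003, 0.0001 m / 0.75 = 0.0001, 0.06 rad / 1.5708 = 0.0382.

Call:
move_arm:
  motion:
    - [0, 0, 0.0191, 0, 0, 0.0001, 0.012]
    - [0, 0, 0.0382, 0, 0, 0.0003, 0.012]
    - [0, 0, 0.0382, 0, 0, 0.0003, 0.012]

```text
clock: 19.88
eef_pos: [502.9, -109.7, 135.1]
tcp_rot: [3.141, -0.001, -0.126]
contact_force: [-1.8, 0.3, 8.8]
opening: 0.178
grasp_force: 50.8
```

```bash
python3 st.py
```

```text
t 19.88 pos [ 502.89 -109.7   135.06] rot [ 3.1412e+00 -7.0000e-04 -1.2650e-01] F [-1.83  0.28  8.78] M [ 0.14  0.12 -0.  ] op 15.19 gf 50.8 q [-0.22  0.33  1.97 -0.    0.84  1.48]
```

The height no longer changes while turning and there is no torque, so the flange is on the rim. I relax, release and go straight up.

Converted, -0.0006 m / 0.75 = -0.0008.

Call:
move_arm:
  motion:
    - [0, 0, 0, 0, 0, -0.0008, 0.012]
    - [0, 0, 0, 0, 0, -0.0008, 0.018]
    - [0, 0, 0, 0, 0, -0.0008, 0.03]
    - [0, 0, 0, 0, 0, -0.0008, 0.04]
    - [0, 0, 0, 0, 0, -0.0008, 0.04]
  grip_force: 20

```text
clock: 20.5
eef_pos: [502.5, -109.5, 135.1]
tcp_rot: [3.142, 0.0, -0.128]
contact_force: [0.8, -0.3, -0.1]
opening: 0.468
grasp_force: 0.0
```

Converted, -0.18 m / 0.75 = -0.24, -0.15 m / 0.75 = -0.2.

Call:
move_arm:
  motion:
    - [0, 0, 0, 0, 0, -0.0267, 0.04]
    - [0, 0, 0, 0, 0, -0.0667, 0.04]
    - [0, 0, 0, 0, 0, -0.1333, 0.04]
    - [0, 0, 0, 0, 0, -0.2, 0.04]
    - [0, 0, 0, 0.04, 0.0667, -0.24, 0.04]
    - [0, 0, 0, 0.0533, 0.1333, -0.24, 0.04]
    - [0, 0, 0, 0.0533, 0.2, -0.24, 0.04]
    - [0, 0, 0, 0.0533, 0.2, -0.24, 0.04]

```text
clock: 21.5
eef_pos: [522.5, -266.2, 314.9]
tcp_rot: [3.141, 0.0, -0.132]
contact_force: [0.3, 1.1, -0.2]
opening: 0.465
grasp_force: 0.0
```

```bash
python3 st.py
python3 - <<'E'
from h import *
tiles=[]
for n in("top","scene"):
    D=[]
    for i in range(6):
        p,d=grab_frame(n); D.append(d)
    d=np.median(D,0);C=cloud(n,d)
    u,v=proj(n,[502,-110,120]).astype(int)
    tiles.append(cv2.resize(p[v-30:v+30,u-30:u+30,::-1],(400,400),interpolation=cv2.INTER_NEAREST))
    h=cv2.cvtColor(p,cv2.COLOR_RGB2HSV); m=np.zeros((400,640),bool);m[v-25:v+25,u-25:u+25]=1
    red=m&((h[...,0]<8)|(h[...,0]>172))&(h[...,1]>150); red=cv2.erode(red.astype(np.uint8),np.ones((2,2)))>0
    br=m&(h[...,0]>15)&(h[...,0]<30)&(h[...,1]>100)&(C[...,2]<125)&(C[...,2]>100); br=cv2.erode(br.astype(np.uint8),np.ones((3,3)))>0
    print(n,"red",red.sum(),C[red].mean(0).round(1),"ztop",np.percentile(C[red][:,2],[50,90]).round(1),"brass",br.sum(),np.median(C[br][:,2]) if br.any() else 0)
    if n=="top":
        W=ray(n,np.argwhere(red)[:,::-1],164);print(W.mean(0))
cv2.imwrite("pics/end.png",np.hstack(tiles))
E
```

```text
t 21.5 pos [ 522.46 -266.19  314.89] rot [ 3.1409e+00  3.0000e-04 -1.3160e-01] F [ 0.32  1.14 -0.22] M [-0.02  0.02 -0.08] op 39.71 gf 0.0 q [-0.47  0.24  1.64 -0.    1.26  1.23]
top red 89 [ 499.7 -111.   142.1] ztop [142.7 144. ] brass 83 112.98055371711712
[ 497.89736295 -105.86731652  164.        ]
scene red 107 [ 506.2 -104.6  131.2] ztop [132.7 140.4] brass 36 110.12667543533291
```

View pics/end.png

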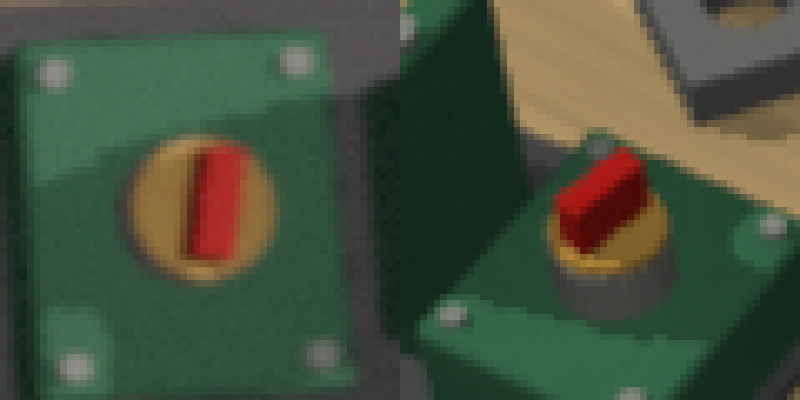

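The plug sits upright with its flange on the neck's rim, at (200,210) in the left crop and (608,235) in the right. The handle top rose 75.1 mm from its starting height, and fully home would be 75.0 mm. I hand it in.

```bash
python3 -c "
from rig import order
print(order.sign_off())"
```

```text
the job is handed in; nothing more can be done
None
```

The plug is screwed home in the mill's filler neck and released, with its flange on the rim by camera and height readings; the job is handed in at about 22 s, though the hand-in returned no verdict.

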